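# Seat a cooling block on a bench shaker and lock the cam clamp

### The job

Slide the white cooling block along the shaker's platform, away from the robot, until it sits against the blue end stop, then swing the red cam lever counter-clockwise until it snaps over centre by itself and clamps the block against the steel fence. Push gently: the block must not be rammed into the stop, and the lever must not be forced once it has snapped over.

Things in the scene. Friction and masses are not known exactly. Their poses are not given: they have to be found in the camera images.
- shaker: Fixed white bench shaker, 230 x 200 mm, turned by up to 0.2 rad. Origin: centre of its underside, on the worktop; its aluminium platform's top is 56 mm above. x points away from the robot (the block slides along it), y left, z up. A steel fence 22 mm high runs along x on the left, inner face at y = +60 mm, from x = -90 to +110 mm.
- end_stop: Blue end stop with a black rubber face, 50 mm wide, 28 mm high, 18 mm thick, fixed on the platform at an adjustable place. Origin: on the platform, middle of the rubber face that the block meets; axes as the shaker's: the stop lies on its +x side, the block comes from its -x side.
- block_center (a point): Centre of the loose white cooling block, 110 mm long, 72 wide, 22 high to its solid top, 0.2 to 0.4 kg, sliding drag 1 to 5 N. Lies flat on the platform, long side (this point's y axis) along the shaker's x within 0.02 rad, between fence and clamp pad with a few mm of play, 20 to 70 mm short of the stop. Seated, this point is 55 mm from the stop's face.
- cam_clamp: Fixed housing of the cam clamp on the right of the platform; axes as the shaker's, origin on the lever's upright pivot axis at platform height. A sprung rubber pad on its +y side, 40 mm from the pivot when open and 7 mm clear of a block lying on the fence, is driven towards the fence by the lever. More than 25 N on clamp or lever is forcing it.
- lever_pivot (a point): Fixed point on the pivot axis at the middle height of the red lever, 27 mm above the platform; axes as the shaker's. Lever: hub of radius 17 mm, flat bar 13 mm wide, 18 to 36 mm above the platform, with a black knob (diameter 20 mm, 19 to 45 mm above the platform) at radius 90 mm. It turns counter-clockwise seen from above to clamp.
- swing_start (a point): Fixed point 72 mm from the pivot in the -x direction, at lever height. Open, the lever points 0.45 to 1.15 rad counter-clockwise (to the right) of here: its hub is set anew on its spline each time and not measured, find it by touch or sight. A finger can come down here and sweep round the pivot from here behind the lever; the path is free.
- swing_side (a point): Fixed point 72 mm from the pivot to the right (-y), at lever height. The lever turns 1.70 rad from open to locked. A spring holds it open: the push needed at 72 mm rises to 10 to 15 N, then falls to nothing at centre, 1.45 rad from open; past it the lever snaps away from the finger on to a solid locked stop and stays.

How it is judged (in metres and radians):
On the way, in this order (a step that is already met when the one before it is completed fails the run):
1. the block sits against the end stop (gap under 3 mm), not yet clamped (x of block_center in the frame of end_stop above -0.058 m and contact force between cool_block and cam_clamp below 2 N), for 0.2 s.
2. the clamp holds the block by itself, the lever let go (contact force between cool_block and cam_clamp above 5 N and contact force between the fingers and cam_clamp below 0.1 N), for 0.2 s.
At the end, for the whole second after the job is handed in: The block lies flat on the platform, its end within 3 mm of the end stop and square to it within 0.05 rad, at rest and pressed against the fence by the clamp pad with more than 5 N, with the lever let go (x of block_center in the frame of end_stop above -0.058 m and z of block_center in the frame of shaker below 0.071 m and angle between the y axis of block_center and the x axis of shaker, either way round below 0.05 rad and contact force between cool_block and cam_clamp above 5 N and linear speed of cool_block below 0.01 m/s); the robot touches nothing.
It fails at once if the clamp or its lever is forced with more than 25 N (contact force between any of the fingers, the arm and cam_clamp above 25 N).
It fails at once if the block is rammed into the stop with more than 25 N (contact force between cool_block and end_stop above 25 N).
It also fails if it takes over 64 s, if anything falls off the work surface, if the arm or the gripper's body presses on something with over 40 N, if the wrist force passes 120 N, or if a joint passes its speed limit or range.

### The arm

A 7-joint arm with a two-finger parallel gripper is mounted at the origin on a cart in front of the work surface, level with it; the furniture and walls round the work are solid. World frame = base frame: x ahead of the robot, y to its left, z up, the work surface at z = 0. Lengths are in mm, angles in rad, forces in N, time in s.
With the tool pointing down it reaches from about 425 to 875 mm from the base axis. Payload 4.7 kg.
Tool frame: the origin (TCP) lies between the finger pads; the fingertips stand 17 mm ahead of it and the grasp point (between the pads) lies 2 mm behind it; z points along the fingers, y is the line along which they close (so a half turn about z gives the same grasp; the last joint's range is limited). The gripper opens to 87 mm and grips with 3 to 60 N. Pads are 19 mm wide; open, the fingers measure 117 mm over their backs; the gripper's body (75 mm by 190 mm) begins 51 mm behind the grasp point.
Start: joints at [-1.205, 0.321, -0.07, 1.45, 0.023, 1.371, -0.057], TCP at [224.011, 610.201, 218.987] pointing down, gripper open.
Joint ranges: [-2.86, 2.86], [-0.3, 2.09], [-1.38, 1.24], [0.06, 2.45], [-1.56, 4.7], [0.09, 2.05], [-2.69, 2.69]. Speed limits (rad/s): [2.57, 2.57, 3.14, 3.14, 3.14, 3.14, 3.14].

### API

Orientations are given as a unit quaternion [w, x, y, z].
In Python, from plant import observe, snapshot, job_done gives the robot as it stands.
- The arm moves only by the tool jog_arm, never from a script. Its argument "targets" is a list that holds one entry, the list of rows, each a list of 7 numbers: the opening in per cent of the stroke, from 0 (shut) to 100 (fully open), then the shift along the world's x, y, z in mm, then the turn, a rotation vector about the world's x, y, z in rad. In form: [[[hand, x, y, z, rx, ry, rz], ...]]. A call has 1 to 20 rows; each row shifts and turns the commanded pose from where the row before left it; what a row does not reach is not made up. A row lasts 1/12 s, in which the tool goes at most 41.7 mm and 7.16 degrees, less where a joint would pass 70% of its speed; a pose out of reach is approached as far as the arm can. A call is refused whole if a number of a shift passes 41.7 or a number of a turn 0.125, either way. A call with a gripper value outside its range is refused whole. The fingers move at their own pace and stop on an object; "grip_force" is the grip in N (left out, the last holds). Time passes only in rows, so rows that do not move let the fingers close. It gives the time, the measured TCP pose, the force, the opening and the grip force at its end, in the units of the state.
- observe(): the state, without advancing time (a new reading comes with each control period).
- snapshot(name): name is "scene" or "top" or "wrist"; returns a dict with "pixels" (384x512x3 uint8, red, green, blue), "intrinsics" (3x3 intrinsics, pixels), "R" (3x3) and "t" (3): a world point X has camera coordinates R X + t. Camera axes: x right, y down, z forward; pixel columns grow to the right and rows downward; lengths in mm; the calibration is good to about 2 mm. A picture is of the moment at which its call begins. There is no depth.
- job_done(): hands the job in; it is judged then, once.
The state is a dict: "clock": time; "joints": joint angles; "joint_vel": joint speeds; "tau": joint torques, N m; "tool_pos": TCP position; "ee_rot": TCP orientation; "contact_force": force on the tool from outside, world axes, zero at the start; "moment": the same for the moment, N m; "opening": finger opening in mm; "grip_force": force on a finger pad.
Only numpy, scipy, OpenCV 4.12 (cv2) and the standard library are available. Lean on these libraries where they do the work, as an engineer would, in place of code of your own. Each camera call takes 0.05 s, during which the arm holds its last target. There are 200 camera calls.

## Working session

There is one attempt and no reset: what is moved stays moved. The work goes in short steps, Python scripts to look and compute and a tool call to move; the robot and the scene stay as the last step left them, time stands still between calls to the robot, and variables do not carry over. Pictures are saved under pics/ and viewed, at most 10 in all, crops included, and the job is handed in when it is done.

Besides the shell and the picture viewer there is one more tool, called as name(argument=value, ...) on one line, values as JSON. jog_arm: Moves the arm, as the interface text tells. Its arguments: {"type":"object","properties":{"targets":{"type":"array","items":{"type":"array","items":{"type":"array","items":{"type":"number"}}}},"grip_force":{"type":"number"}},"required":["targets"]}

```bash
mkdir -p pics
python3 - <<'E'
from plant import observe, snapshot
import cv2,pickle
s=observe();print(s)
d={n:snapshot(n) for n in("scene","top")}
pickle.dump(d,open("s.pkl","wb"))
for n in d: cv2.imwrite(f"pics/{n}0.png",d[n]["pixels"][:,:,::-1]); print(n,d[n]["R"],d[n]["t"],d[n]["intrinsics"])
E
```

```text
{'clock': 0.0, 'joints': array([-1.20488902,  0.32185505, -0.07004075,  1.45166308,  0.02260974,
        1.37078383, -0.05689492]), 'joint_vel': array([ 0.00027217,  0.00098608, -0.00077463,  0.00099992,  0.00045269,
        0.00044995, -0.00125062]), 'tau': array([-1.50081774e-03, -4.91278553e+01, -4.04913062e-01, -3.12542081e+01,
       -6.42033597e-02,  4.34854743e-02,  1.65929691e-04]), 'tool_pos': array([223.87291107, 609.64289555, 217.84634269]), 'ee_rot': array([-1.08824581e-04,  1.75000004e-01,  9.84567963e-01, -9.55430078e-04]), 'contact_force': array([-0.00538704,  0.37865158, -0.27097318]), 'moment': array([-0.03552349, -0.00642707, -0.00105769]), 'grip_force': 0.0, 'opening': 87.27808376640463}
scene [[ 4.47778295e-01 -8.94144432e-01 -5.76836264e-04]
 [-5.52152574e-01 -2.76004763e-01 -7.86733059e-01]
 [ 7.03293775e-01  3.52600489e-01 -6.17293092e-01]] [-347.82195775  341.22431589  582.32401908] [[371.19440084   0.         259.13914895]
 [  0.         371.19440084 193.92403387]
 [  0.           0.           1.        ]]
top [[ 0.01570628 -0.9998754  -0.00158025]
 [-0.9961278  -0.01551064 -0.08653802]
 [ 0.08650272  0.00293332 -0.9962473 ]] [-117.58240367  527.67520162  871.64529953] [[488.10888436   0.         257.49829747]
 [  0.         488.10888436 196.21190234]
 [  0.           0.           1.        ]]
```

View pics/top0.png

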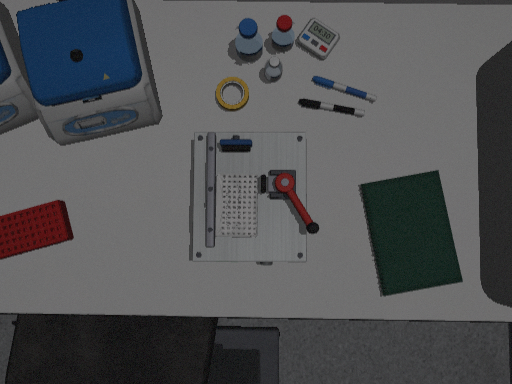

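View pics/scene0.png

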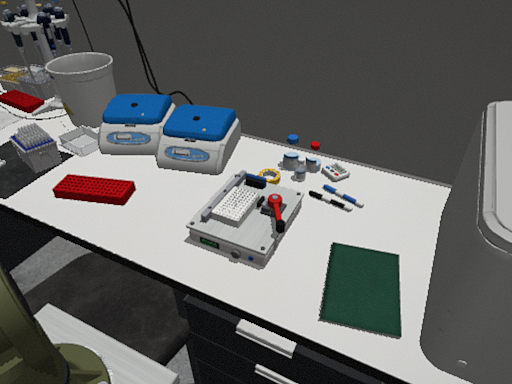

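The top view shows the platform (195–307, 132–262), the blue stop at (236,145), the block at about (218–258, 175–237), the red hub at (285,183) and the knob at (313,228). I'll enlarge it and measure.

```bash
cat > h.py <<'E'
import numpy as np
def ray(im,u,v,z):
    d=np.linalg.inv(im["intrinsics"])@np.array([u,v,1.]); R=np.array(im["R"]);t=np.array(im["t"])
    c=-R.T@t; w=R.T@d; return c+w*(z-c[2])/w[2]
E
python3 - <<'E'
import pickle,cv2,numpy as np
from h import ray
im=pickle.load(open("s.pkl","rb"))["top"]; p=im["pixels"]; 
c=p[122:272,185:325]; cv2.imwrite("pics/crop.png",cv2.resize(c,None,fx=4,fy=4,interpolation=cv2.INTER_CUBIC)[:,:,::-1])
hsv=cv2.cvtColor(p,cv2.COLOR_RGB2HSV); roi=np.zeros(p.shape[:2],np.uint8); roi[122:272,185:325]=1
h,s,v=cv2.split(hsv)
for n,m,z in(("red",((h<8)|(h>172))&(s>130)&(v>60),92),("blue",(h>100)&(h<130)&(s>120),84),("dark",(v<45),101)):
    m=(m&(roi>0)).astype(np.uint8)
    k,l,st,ce=cv2.connectedComponentsWithStats(m)
    for i in range(1,k):
        if st[i,4]<20: continue
        r=cv2.minAreaRect(np.argwhere(l==i)[:,::-1].astype(np.float32))
        print(n,st[i],ce[i].round(1),ray(im,*ce[i],z).round(1),[ray(im,*q,z)[:2].round(0).tolist() for q in cv2.boxPoints(r)])
E
```

```text
red [275 173  38  52 487] [292.1 194.7] [ 526.9 -168.    92. ] [[553.0, -133.0], [571.0, -159.0], [491.0, -213.0], [473.0, -187.0]]
blue [220 139  32   7 167] [235.6 142. ] [617.3 -70.3  84. ] [[622.0, -43.0], [623.0, -97.0], [612.0, -97.0], [612.0, -44.0]]
dark [215 136   1  38  38] [215.  154.5] [592.1 -36.9 101. ] [[561.0, -38.0], [561.0, -38.0], [624.0, -36.0], [624.0, -36.0]]
dark [221 144  31   8 201] [235.5 147.9] [603.9 -71.1 101. ] [[608.0, -47.0], [611.0, -97.0], [599.0, -98.0], [597.0, -47.0]]
dark [261 175   5  18  87] [263.  183.6] [ 544.  -118.4  101. ] [[558.0, -115.0], [559.0, -122.0], [530.0, -122.0], [530.0, -115.0]]
dark [214 177   2  21  25] [214.8 187.1] [536.8 -37.9 101. ] [[554.0, -36.0], [554.0, -38.0], [520.0, -39.0], [520.0, -37.0]]
dark [269 186  22  14  96] [279.3 194.4] [ 526.3 -146.   101. ] [[520.0, -128.0], [541.0, -129.0], [539.0, -165.0], [519.0, -164.0]]
dark [214 218   1  27  27] [214. 231.] [463.5 -38.2 101. ] [[442.0, -39.0], [442.0, -39.0], [485.0, -38.0], [485.0, -38.0]]
dark [306 222  13  11 109] [312.1 227.4] [ 472.  -201.1  101. ] [[481.0, -191.0], [481.0, -211.0], [465.0, -211.0], [464.0, -191.0]]
```

View pics/crop.png

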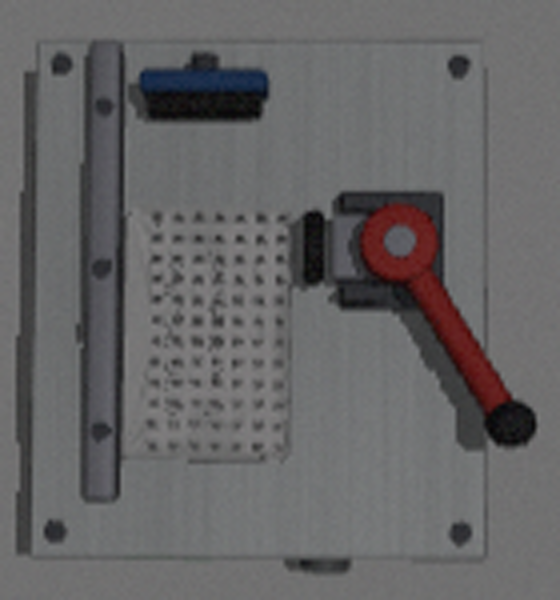

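Run:
```python
import pickle,numpy as np
from h import ray
im=pickle.load(open("s.pkl","rb"))["top"]
P=lambda u,v,z: ray(im,u/4+185-.4,v/4+122-.4,z)[:2]
for n,a in dict(c00=(38,42,56),c10=(33,553,56),c01=(485,42,56),c11=(487,556,56),hub=(400,240,92),knob=(511,423,101),fin0=(124,42,78),fin1=(119,498,78),stopTL=(143,93,84),stopTR=(267,96,84),stopBL=(147,117,56),stopBR=(262,119,56),bfl=(130,211,78),bfr=(290,212,78),bnl=(124,459,78),bnr=(287,460,78)).items(): print(n,P(*a).round(1))
```

```text
c00 [639.7   5.5]
c10 [413.4   1.6]
c01 [ 642.7 -193.9]
c11 [ 415.2 -196.4]
hub [ 549. -155.]
knob [ 472.1 -201.5]
fin0 [635.4 -34.9]
fin1 [438.2 -37.3]
stopTL [611.9 -44.1]
stopTR [611.4 -97.5]
stopBL [606.5 -43.9]
stopBR [606.4 -95. ]
bfl [561.4 -39.2]
bfr [ 562.1 -108.2]
bnl [454.8 -39.1]
bnr [ 455.4 -108.6]
```

The pictures give, in world mm:
- **Shaker:** yaw about 0.012, platform 227 x 200, which matches the sizes given.
- **Stop:** face at x≈608.
- **Block:** near end at x≈455, centre y≈-73.
- **Lever:** pivot (549,-155), knob 90 mm from it as specified, open at about 0.54 rad.

I'll move in with the fingers shut and turn the tool by -2.78, which keeps joint 7 centred for the swing.

jog_arm(targets=[[[0,16.3,-30,0,0,0,-0.116],[0,16.3,-30,0,0,0,-0.116],[0,16.3,-30,0,0,0,-0.116],[0,16.3,-30,0,0,0,-0.116],[0,16.3,-30,0,0,0,-0.116],[0,16.3,-30,0,0,0,-0.116],[0,16.3,-30,0,0,0,-0.116],[0,16.3,-30,0,0,0,-0.116],[0,16.3,-30,0,0,0,-0.116],[0,16.3,-30,0,0,0,-0.116],[0,16.3,-30,0,0,0,-0.116],[0,16.3,-30,0,0,0,-0.116]]], grip_force=20)

```text
clock: 1.1
tool_pos: [419.9, 248.5, 218.7]
ee_rot: [-0.0, 0.767, 0.641, -0.0]
contact_force: [0.7, -0.6, -0.1]
opening: 15.0
grip_force: 0.0
```

jog_arm(targets=[[[0,0.8,-27,0,0,0,-0.116],[0,0.8,-27,0,0,0,-0.116],[0,0.8,-27,0,0,0,-0.116],[0,0.8,-27,0,0,0,-0.116],[0,0.8,-27,0,0,0,-0.116],[0,0.8,-27,0,0,0,-0.116],[0,0.8,-27,0,0,0,-0.116],[0,0.8,-27,0,0,0,-0.116],[0,0.8,-27,0,0,0,-0.116],[0,0.8,-27,0,0,0,-0.116],[0,0.8,-27,0,0,0,-0.116],[0,0.8,-27,0,0,0,-0.116],[0,0,0,0,0,0,0],[0,0,0,0,0,0,0],[0,0,0,0,0,0,0]]])

```text
clock: 2.35
tool_pos: [429.0, -73.1, 218.7]
ee_rot: [-0.0, 1.0, 0.004, -0.0]
contact_force: [0.7, 0.1, -0.4]
opening: 0.4
grip_force: 0.0
```

```bash
python3 -c "
from plant import observe
print(observe())"
```

```text
{'clock': 2.35, 'joints': array([-0.49739312, -0.18944265,  0.54152188,  1.96457137,  0.09936067,
        1.34158775, -1.55018636]), 'joint_vel': array([-0.01378454,  0.0005269 , -0.01635927, -0.0007177 ,  0.00241267,
        0.00111181, -0.00131965]), 'tau': array([ 7.88953956e-01, -1.63486022e+01, -2.27564469e+00, -3.11640358e+01,
        9.43997665e-02, -6.85120630e-02, -8.72183649e-03]), 'tool_pos': array([428.98565971, -73.13143539, 218.731631  ]), 'ee_rot': array([-2.43356535e-04,  9.99993577e-01,  3.56341069e-03, -2.97446858e-04]), 'contact_force': array([ 0.67854333,  0.0714637 , -0.37427696]), 'moment': array([-0.01008124,  0.1887288 , -0.02437164]), 'grip_force': 0.0, 'opening': 0.4480175104595802}
```

jog_arm(targets=[[[0,0,0,-20,0,0,0],[0,0,0,-20,0,0,0],[0,0,0,-20,0,0,0],[0,0,0,-20,0,0,0],[0,0,0,-20,0,0,0],[0,0,0,-15,0,0,0],[0,0,0,-10,0,0,0],[0,0,0,-8,0,0,0],[0,0,0,-6,0,0,0],[0,0,0,0,0,0,0],[0,0,0,0,0,0,0]]])

```text
clock: 3.27
tool_pos: [429.5, -73.6, 80.3]
ee_rot: [0.0, 1.0, 0.003, 0.0]
contact_force: [-0.2, -0.2, -0.7]
opening: 0.2
grip_force: 0.0
```

jog_arm(targets=[[[0,5,0,0,0,0,0],[0,5,0,0,0,0,0],[0,3,0,0,0,0,0],[0,2,0,0,0,0,0],[0,2,0,0,0,0,0],[0,2,0,0,0,0,0],[0,2,0,0,0,0,0]]])

```text
clock: 3.85
tool_pos: [450.3, -73.8, 80.0]
ee_rot: [0.0, 1.0, 0.003, -0.0]
contact_force: [0.4, -0.9, -0.0]
opening: 0.6
grip_force: 0.0
```

jog_arm(targets=[[[0,2,0,0,0,0,0],[0,2,0,0,0,0,0],[0,2,0,0,0,0,0],[0,2,0,0,0,0,0],[0,2,0,0,0,0,0]]])

```text
clock: 4.27
tool_pos: [460.4, -73.8, 80.0]
ee_rot: [0.0, 1.0, 0.003, -0.0]
contact_force: [0.1, 0.1, -0.3]
opening: 0.5
grip_force: 0.0
```

jog_arm(targets=[[[0,2,0,0,0,0,0],[0,2,0,0,0,0,0],[0,2,0,0,0,0,0],[0,2,0,0,0,0,0],[0,2,0,0,0,0,0]]])

```text
clock: 4.68
tool_pos: [470.4, -73.8, 80.0]
ee_rot: [0.0, 1.0, 0.003, -0.0]
contact_force: [-0.4, -0.3, -0.5]
opening: 0.7
grip_force: 0.0
```

jog_arm(targets=[[[0,1,0,0,0,0,0],[0,1,0,0,0,0,0],[0,1,0,0,0,0,0],[0,1,0,0,0,0,0],[0,1,0,0,0,0,0]]])

```text
clock: 5.1
tool_pos: [475.3, -73.8, 80.0]
ee_rot: [0.0, 1.0, 0.003, -0.0]
contact_force: [-0.8, -0.2, 0.6]
opening: 0.4
grip_force: 0.0
```

Run:
```python
from plant import observe, snapshot
import cv2
print(observe()["contact_force"])
for n in("top","wrist"):
    p=snapshot(n)["pixels"]
    if n=="top": p=cv2.resize(p[122:272,185:325],None,fx=4,fy=4)
    cv2.imwrite(f"pics/{n}1.png",p[:,:,::-1])
```

```text
[-0.76036915 -0.20954162  0.62418733]
```

View pics/top1.png

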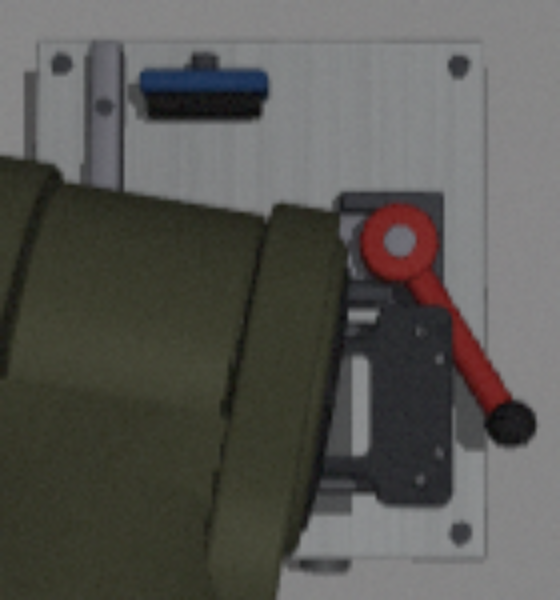

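The arm hides the block in the top view, so I'll check the wrist view.

View pics/wrist1.png

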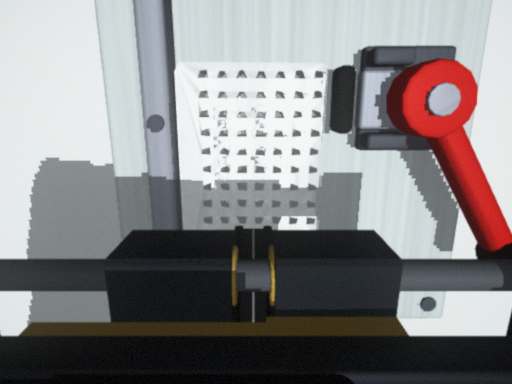

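Run:
```python
from plant import observe, snapshot
from h import ray
im=snapshot("wrist"); print(observe()["contact_force"],observe()["tau"])
for n,a in dict(hub=(444,99,92),bl=(177,64,78),br=(326,67,78),padfar=(343,67,80),padnear=(342,132,80),pivbase=(455,48,70)).items(): print(n,ray(im,*a).round(1))
```

```text
[ 0.04053764 -0.32885872 -0.47020042] [-1.48890767e-02 -2.62316930e+01  1.40607420e+00 -2.74945128e+01
 -3.88153852e-02 -8.18693452e-02  3.68396039e-03]
hub [ 547.8 -156.6   92. ]
bl [562.7 -38.6  78. ]
br [ 561.8 -107.4   78. ]
padfar [ 561.7 -114.7   80. ]
padnear [ 532.4 -116.4   80. ]
pivbase [ 571.4 -170.1   70. ]
```

Run:
```python
from plant import observe, snapshot
import cv2,numpy as np
im=snapshot("wrist"); sc=snapshot("scene"); o=observe()
def proj(im,X):
    q=np.array(im["intrinsics"])@(np.array(im["R"])@np.array(X,float)+np.array(im["t"])); return (q[:2]/q[2]).round(0)
print("cam",-np.array(im["R"]).T@np.array(im["t"]),o["tool_pos"],o["joints"].round(2))
for X in([475,-74,63],[475,-74,80],[475,-74,120],[484,-74,63],[452,-74,78],[452,-38,78]): print(X,proj(im,X),proj(sc,X))
cv2.imwrite("pics/sc1.png",cv2.resize(sc["pixels"][160:270,180:315],None,fx=5,fy=5,interpolation=cv2.INTER_CUBIC)[:,:,::-1])
```

```text
cam [546.40535119 -73.50338573 246.06963207] [475.14200989 -73.80689207  79.9654237 ] [-0.48  0.08  0.61  2.04 -0.06  1.03 -1.41]
[475, -74, 63] [253. 231.] [229. 216.]
[475, -74, 80] [253. 242.] [229. 210.]
[475, -74, 120] [253. 281.] [228. 196.]
[484, -74, 63] [253. 216.] [231. 213.]
[452, -74, 78] [253. 280.] [223. 217.]
[452, -38, 78] [187. 280.] [210. 212.]
```

View pics/sc1.png

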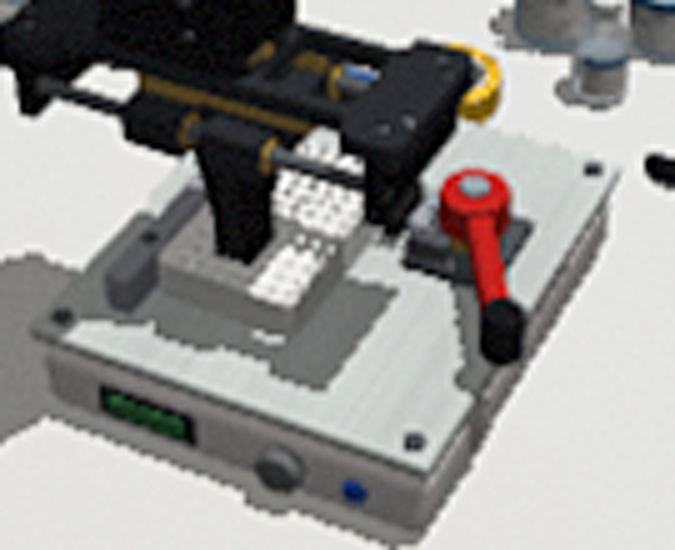

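The scene crop shows the fingers over or in the block's footprint, and the block unmoved. I'll check how high the visible fingertip is.

Run:
```python
from plant import snapshot
import cv2,numpy as np
im=snapshot("wrist"); sc=snapshot("scene")
def proj(im,X):
    q=np.array(im["intrinsics"])@(np.array(im["R"])@np.array(X,float)+np.array(im["t"])); return q[:2]/q[2]
print("scam",-np.array(sc["R"]).T@np.array(sc["t"]))
for z in(56,63,70,78,85,92):
  print(z,[((proj(sc,[x,y,z])-[180,160])*5).round(0).tolist() for x,y in((465.5,-89),(465.5,-59),(484.5,-89))],"blockcorner nr/nl/fr",[((proj(sc,[x,y,z])-[180,160])*5).round(0).tolist() for x,y in((452,-109),(452,-37),(562,-109))], "w",proj(im,[484.5,-74,z]).round(0))
p=sc["pixels"]; a=p[160:270,180:315]; b=im["pixels"][30:330,60:460]
cv2.imwrite("pics/mix.png",np.vstack([cv2.resize(np.clip(p[185:235,200:270].astype(int)*2,0,255).astype(np.uint8),(798,300),interpolation=cv2.INTER_CUBIC),cv2.resize(np.clip(im["pixels"][200:325,90:423].astype(int)*3,0,255).astype(np.uint8),(798,300))])[:,:,::-1])
```

```text
scam [ -65.3898498  -422.15126461  627.71640776]
56 [[264.0, 312.0], [207.0, 292.0], [285.0, 287.0]] blockcorner nr/nl/fr [[288.0, 344.0], [151.0, 295.0], [398.0, 204.0]] w [253. 211.]
63 [[263.0, 301.0], [206.0, 281.0], [284.0, 276.0]] blockcorner nr/nl/fr [[287.0, 332.0], [150.0, 284.0], [398.0, 193.0]] w [253. 215.]
70 [[263.0, 289.0], [205.0, 269.0], [283.0, 264.0]] blockcorner nr/nl/fr [[287.0, 321.0], [149.0, 273.0], [398.0, 182.0]] w [253. 219.]
78 [[262.0, 276.0], [204.0, 256.0], [283.0, 251.0]] blockcorner nr/nl/fr [[286.0, 307.0], [147.0, 259.0], [398.0, 169.0]] w [253. 224.]
85 [[261.0, 264.0], [203.0, 244.0], [282.0, 239.0]] blockcorner nr/nl/fr [[286.0, 295.0], [146.0, 247.0], [398.0, 157.0]] w [253. 229.]
92 [[260.0, 252.0], [202.0, 232.0], [282.0, 227.0]] blockcorner nr/nl/fr [[285.0, 283.0], [144.0, 236.0], [398.0, 146.0]] w [253. 234.]
```

View pics/mix.png

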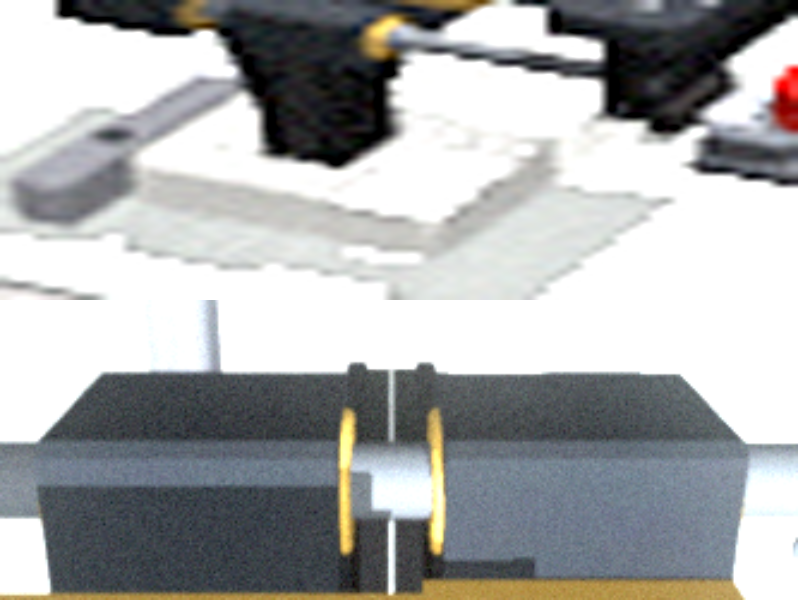

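jog_arm(targets=[[[0,0,0,-1,0,0,0],[0,0,0,-1,0,0,0],[0,0,0,0,0,0,0],[0,0,0,0,0,0,0]]])

```text
clock: 5.78
tool_pos: [475.1, -73.8, 77.9]
ee_rot: [0.0, 1.0, 0.003, -0.0]
contact_force: [0.6, 0.6, -0.2]
opening: 0.2
grip_force: 0.0
```

jog_arm(targets=[[[0,0,0,-1,0,0,0],[0,0,0,-1,0,0,0],[0,0,0,0,0,0,0],[0,0,0,0,0,0,0]]])

```text
clock: 6.12
tool_pos: [475.1, -73.8, 75.9]
ee_rot: [0.0, 1.0, 0.003, -0.0]
contact_force: [0.1, -0.2, -0.2]
opening: 0.6
grip_force: 0.0
```

```bash
cat >> h.py <<'E'
def tip(name="scene"):
    from plant import snapshot,observe
    im=snapshot(name);g=im["pixels"].max(2)
    print(observe()["tool_pos"].round(1))
    for c in range(221,238): 
        col=g[195:235,c]; print(c,"".join("#" if x<45 else "+" if x<75 else "." for x in col))
E
python3 -c "
from h import *
tip()"
```

```text
[475.2 -73.8  76. ]
221 #####+..................................
222 ########+...............................
223 ##############+++.......................
224 ##################......................
225 ##################......................
226 ##################......................
227 ##################+.....................
228 ###################.....................
229 ###################+....................
230 ###################.....................
231 #################+......................
232 +###############+.......................
233 .+#############.........................
234 +#####+++++##+..........................
235 #.......................................
236 ........................................
237 ........................................
```

jog_arm(targets=[[[0,0,0,10,0,0,0],[0,0,0,10,0,0,0],[0,0,0,0,0,0,0],[0,0,0,0,0,0,0]]])

```text
clock: 6.5
tool_pos: [476.3, -73.8, 97.3]
ee_rot: [-0.0, 1.0, 0.003, 0.001]
contact_force: [0.0, 0.7, 0.2]
opening: 0.6
grip_force: 0.0
```

```bash
python3 -c "
from h import *
tip()"
```

```text
[475.7 -73.7  96.6]
221 ....+...................................
222 #+..+...................................
223 ##########..............................
224 ##########..............................
225 ##########..............................
226 ##########+.............................
227 ###########.............................
228 ###########.............................
229 ############............................
230 ###########.............................
231 ##########..............................
232 ########+...............................
233 #######+................................
234 .....+..................................
235 ........................................
236 ........................................
237 ........................................
```

The fingertip outline moved the full 7 px with the hand, so nothing was hiding it. With TCP at z=76 the tips were still above the block, so the shut fingertips are shorter than specified. I'll go back in front of the block and find the platform by touch.

jog_arm(targets=[[[0,-16,0,0,0,0,0],[0,-16,0,0,0,0,0],[0,-14,0,0,0,0,0],[0,0,0,-10,0,0,0],[0,0,0,-8,0,0,0],[0,0,0,-4,0,0,0],[0,0,0,-2,0,0,0],[0,0,0,0,0,0,0]]])

```text
clock: 7.22
tool_pos: [429.2, -73.9, 71.2]
ee_rot: [0.001, 1.0, 0.003, -0.001]
contact_force: [-1.2, 0.3, 0.4]
opening: 0.5
grip_force: 0.0
```

jog_arm(targets=[[[0,0,0,-1,0,0,0],[0,0,0,-1,0,0,0],[0,0,0,-1,0,0,0],[0,0,0,0,0,0,0]]])

```text
clock: 7.55
tool_pos: [429.3, -73.8, 68.9]
ee_rot: [0.0, 1.0, 0.003, -0.0]
contact_force: [0.2, 0.1, 0.8]
opening: 0.3
grip_force: 0.0
```

jog_arm(targets=[[[0,0,0,-1,0,0,0],[0,0,0,-1,0,0,0],[0,0,0,-1,0,0,0],[0,0,0,0,0,0,0]]])

```text
clock: 7.88
tool_pos: [429.1, -73.8, 65.8]
ee_rot: [0.0, 1.0, 0.003, -0.0]
contact_force: [0.4, -0.8, -0.4]
opening: 0.2
grip_force: 0.0
```

jog_arm(targets=[[[0,0,0,-1,0,0,0],[0,0,0,-1,0,0,0],[0,0,0,-1,0,0,0],[0,0,0,0,0,0,0]]])

```text
clock: 8.22
tool_pos: [429.0, -73.8, 62.8]
ee_rot: [0.0, 1.0, 0.003, -0.0]
contact_force: [-0.2, 0.4, -0.1]
opening: 0.2
grip_force: 0.0
```

jog_arm(targets=[[[0,0,0,-1,0,0,0],[0,0,0,-1,0,0,0],[0,0,0,0,0,0,0]]])

```text
clock: 8.47
tool_pos: [429.1, -73.8, 60.8]
ee_rot: [0.0, 1.0, 0.003, -0.0]
contact_force: [0.6, 0.5, 0.3]
opening: 0.6
grip_force: 0.0
```

Run:
```python
from plant import snapshot,observe
import cv2,numpy as np
sc=snapshot("scene");print(observe()["tool_pos"],observe()["contact_force"])
def proj(im,X):
    q=np.array(im["intrinsics"])@(np.array(im["R"])@np.array(X,float)+np.array(im["t"])); return q[:2]/q[2]
for z in(56,61,66,78): print(z,((proj(sc,[429,-74,z])-[185,190])*np.array([11.4,11.4])).round())
p=sc["pixels"][190:240,185:255]; cv2.imwrite("pics/s2.png",cv2.resize(np.clip(p.astype(int)*1.5,0,255).astype(np.uint8),(798,570),interpolation=cv2.INTER_CUBIC)[:,:,::-1])
```

```text
[429.11794078 -73.78387764  60.87872859] [-0.33484731  0.12089532 -0.0861514 ]
56 [385. 460.]
61 [383. 441.]
66 [381. 422.]
78 [377. 376.]
```

View pics/s2.png

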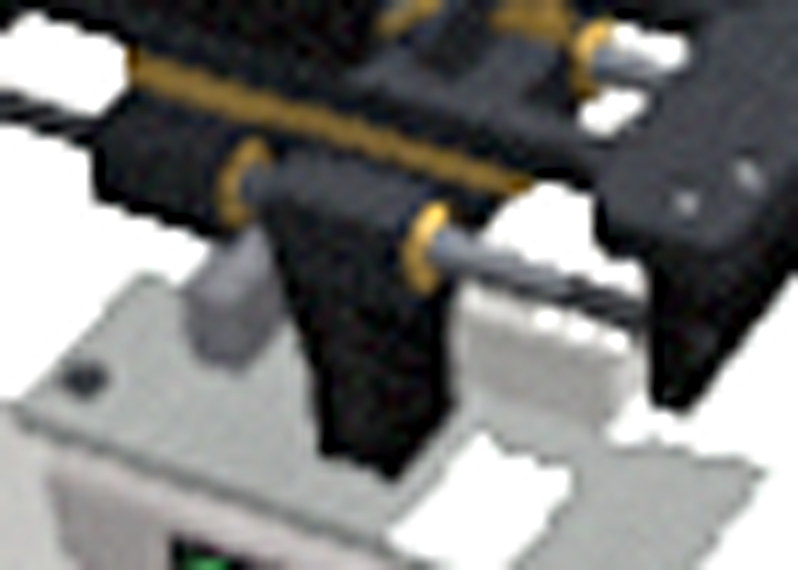

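The tips are now about 4 mm above the platform and in front of the block's near face, so tip height is roughly TCP height. Now I'll push gently.

jog_arm(targets=[[[0,3,0,0,0,0,0],[0,3,0,0,0,0,0],[0,2,0,0,0,0,0],[0,2,0,0,0,0,0],[0,2,0,0,0,0,0],[0,2,0,0,0,0,0],[0,2,0,0,0,0,0],[0,2,0,0,0,0,0]]])

```text
clock: 9.18
tool_pos: [446.8, -73.8, 60.8]
ee_rot: [0.0, 1.0, 0.003, -0.001]
contact_force: [-1.0, 0.4, 1.5]
opening: 0.4
grip_force: 0.9
```

jog_arm(targets=[[[0,2,0,0,0,0,0],[0,2,0,0,0,0,0],[0,2,0,0,0,0,0],[0,2,0,0,0,0,0],[0,2,0,0,0,0,0]]])

```text
clock: 9.6
tool_pos: [457.4, -73.7, 60.9]
ee_rot: [0.0, 1.0, 0.003, -0.0]
contact_force: [-1.1, 0.1, -0.6]
opening: -0.1
grip_force: 0.4
```

jog_arm(targets=[[[0,2,0,0,0,0,0],[0,2,0,0,0,0,0],[0,2,0,0,0,0,0],[0,2,0,0,0,0,0],[0,2,0,0,0,0,0],[0,2,0,0,0,0,0]]])

```text
clock: 10.1
tool_pos: [469.4, -73.8, 61.0]
ee_rot: [0.0, 1.0, 0.003, -0.0]
contact_force: [-1.1, 0.5, -1.0]
opening: 0.1
grip_force: 0.4
```

jog_arm(targets=[[[0,2,0,0,0,0,0],[0,2,0,0,0,0,0],[0,2,0,0,0,0,0],[0,1,0,0,0,0,0],[0,1,0,0,0,0,0],[0,1,0,0,0,0,0],[0,1,0,0,0,0,0]]])

```text
clock: 10.68
tool_pos: [479.2, -73.8, 61.0]
ee_rot: [0.0, 1.0, 0.003, -0.0]
contact_force: [-1.7, -0.3, 0.6]
opening: 0.3
grip_force: 0.7
```

Run:
```python
from plant import snapshot,observe
from h import ray
import cv2,numpy as np
im=snapshot("wrist");print(observe()["tool_pos"],observe()["contact_force"])
def proj(X):
    q=np.array(im["intrinsics"])@(np.array(im["R"])@np.array(X,float)+np.array(im["t"])); return (q[:2]/q[2]).round(0)
print(proj([606,-74,56]),proj([606,-74,84]),proj([600,-74,78]),proj([498,-74,78]))
cv2.imwrite("pics/w2.png",im["pixels"][:,:,::-1])
```

```text
[479.51005177 -73.7953452   61.03305778] [-0.6346286   0.28975271 -0.36069439]
[254. -30.] [255. -59.] [255. -34.] [253. 219.]
```

View pics/w2.png

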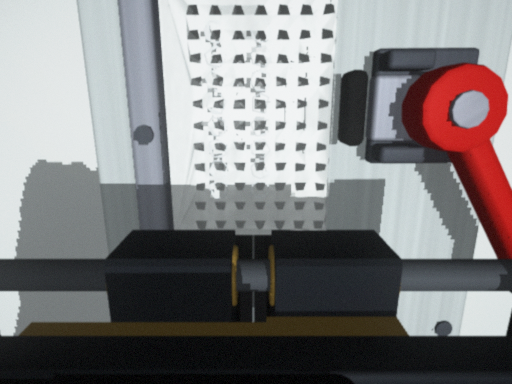

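The block is sliding: its far end is now out of view ahead and it is still square. I'll creep to the stop.

jog_arm(targets=[[[0,1,0,0,0,0,0],[0,1,0,0,0,0,0],[0,1,0,0,0,0,0],[0,1,0,0,0,0,0]]])

```text
clock: 11.07
tool_pos: [483.3, -73.8, 61.0]
ee_rot: [0.0, 1.0, 0.003, -0.0]
contact_force: [-0.7, -0.4, 1.3]
opening: 0.3
grip_force: 0.8
```

jog_arm(targets=[[[0,1,0,0,0,0,0],[0,1,0,0,0,0,0]]])

```text
clock: 11.23
tool_pos: [484.4, -73.8, 60.9]
ee_rot: [-0.0, 1.0, 0.003, -0.001]
contact_force: [-4.7, -0.3, 4.2]
opening: 0.3
grip_force: 2.8
```

jog_arm(targets=[[[0,1,0,0,0,0,0],[0,0.5,0,0,0,0,0]]])

```text
clock: 11.4
tool_pos: [484.5, -73.8, 60.6]
ee_rot: [-0.0, 1.0, 0.003, -0.003]
contact_force: [-8.5, 0.6, 4.3]
opening: 0.4
grip_force: 4.1
```

jog_arm(targets=[[[0,0.5,0,0,0,0,0],[0,0.5,0,0,0,0,0]]])

```text
clock: 11.57
tool_pos: [484.5, -73.8, 60.3]
ee_rot: [-0.0, 1.0, 0.003, -0.004]
contact_force: [-10.5, -0.1, 7.7]
opening: 0.5
grip_force: 5.2
```

jog_arm(targets=[[[0,0,0,0,0,0,0],[0,-2,0,0,0,0,0],[0,-8,0,0,0,0,0],[0,-10,0,0,0,0,0],[0,-20,0,10,0,0,0],[0,-17,0,25,0,0,0],[0,0,0,40,0,0,0],[0,0,0,0,0,0,0]]])

```text
clock: 12.23
tool_pos: [434.1, -74.1, 142.0]
ee_rot: [-0.001, 1.0, 0.003, 0.006]
contact_force: [2.7, -0.8, 1.2]
opening: 0.6
grip_force: 0.0
```

Run:
```python
from plant import snapshot,observe
from h import ray
import cv2
print(observe()["tool_pos"],observe()["contact_force"])
w=snapshot("wrist"); im=snapshot("top")
cv2.imwrite("pics/end.png",cv2.vconcat([cv2.resize(im["pixels"][122:272,185:325],(400,300)),cv2.resize(w["pixels"],(400,300))])[:,:,::-1])
print(w["R"].round(3),w["t"])
import pickle;pickle.dump((w,im),open("e.pkl","wb"))
```

```text
[434.05456297 -74.08212223 142.04640129] [ 2.65454562 -0.79431574  1.16328058]
[[ 0.005 -1.    -0.001]
 [-0.968 -0.005  0.251]
 [-0.251  0.    -0.968]] [-76.42678342 409.15703575 425.39996644]
```

View pics/end.png

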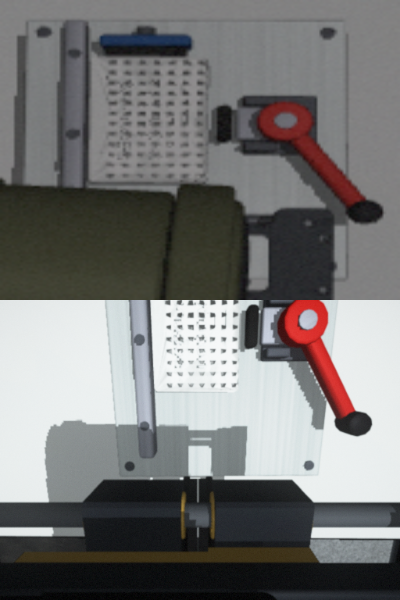

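The end view shows the block square and against the blue stop (top panel, near edge at row 183). I'll check the settled pose and work out the sweep steps.

Run:
```python
import pickle,numpy as np
from plant import observe
from h import ray
w,im=pickle.load(open("e.pkl","rb"))
print("near top",ray(im,185+150*.35,122+183/2,78)[:2],"near wrist",ray(w,195*1.28,91*1.28,78)[:2],"hub",ray(w,308*1.28,21*1.28,92)[:2],"knob",ray(w,353*1.28,122*1.28,101)[:2])
o=observe();print(o["tool_pos"],o["contact_force"],o["joints"].round(2))
C=lambda f:75*np.array([-np.cos(f),-np.sin(f)])
for i in range(0,60,5): print(i,(i*.03),((C((i+5)*.03)-C(i*.03))/5).round(2))
```

```text
near top [494.38647137 -75.67864571] near wrist [496.03572931 -71.74668326] hub [ 547.69944949 -155.75256521] knob [ 473.8113279  -195.32576899]
[431.96462696 -73.5955487  137.8143213 ] [ 0.21937392  0.41316517 -0.09391679] [-0.51 -0.12  0.59  2.08  0.07  1.16 -1.51]
0 0.0 [ 0.17 -2.24]
5 0.15 [ 0.5  -2.19]
10 0.3 [ 0.82 -2.09]
15 0.44999999999999996 [ 1.13 -1.95]
20 0.6 [ 1.4  -1.75]
25 0.75 [ 1.65 -1.53]
30 0.8999999999999999 [ 1.86 -1.26]
35 1.05 [ 2.03 -0.97]
40 1.2 [ 2.15 -0.66]
45 1.3499999999999999 [ 2.22 -0.33]
50 1.5 [2.25 0.01]
55 1.65 [2.22 0.35]
```

jog_arm(targets=[[[0,11,-16,0,0,0,0.06],[0,11,-16,0,0,0,0.06],[0,11,-16,0,0,0,0.06],[0,10,-17,0,0,0,0.06],[0,0,-17,0,0,0,0.06],[0,0,0,0,0,0,0],[0,0,0,-15,0,0,0],[0,0,0,-15,0,0,0],[0,0,0,-15,0,0,0],[0,0,0,-12,0,0,0],[0,0,0,-8,0,0,0],[0,0,0,-2,0,0,0],[0,0,0,0,0,0,0],[0,0,0,0,0,0,0]]])

```text
clock: 13.5
tool_pos: [474.0, -155.8, 69.3]
ee_rot: [0.0, 0.988, 0.152, 0.0]
contact_force: [-0.2, -0.2, -0.5]
opening: 0.5
grip_force: 0.0
```

jog_arm(targets=[[[0,0.2,-2.2,0,0,0,0.03],[0,0.2,-2.2,0,0,0,0.03],[0,0.2,-2.2,0,0,0,0.03],[0,0.2,-2.2,0,0,0,0.03],[0,0.2,-2.2,0,0,0,0.03]]])

```text
clock: 13.92
tool_pos: [475.5, -167.0, 70.0]
ee_rot: [0.0, 0.974, 0.227, 0.001]
contact_force: [0.6, -0.2, -0.1]
opening: 0.6
grip_force: 0.0
```

jog_arm(targets=[[[0,0.5,-2.2,0,0,0,0.03],[0,0.5,-2.2,0,0,0,0.03],[0,0.5,-2.2,0,0,0,0.03],[0,0.5,-2.2,0,0,0,0.03],[0,0.5,-2.2,0,0,0,0.03]]])

```text
clock: 14.33
tool_pos: [478.0, -178.0, 70.0]
ee_rot: [0.0, 0.954, 0.299, 0.001]
contact_force: [-0.3, 0.9, -0.1]
opening: 0.7
grip_force: 0.1
```

jog_arm(targets=[[[0,0,0,-2.5,0,0,0],[0,0,0,-2.5,0,0,0],[0,0.8,-2.1,0,0,0,0.03],[0,0.8,-2.1,0,0,0,0.03],[0,0.8,-2.1,0,0,0,0.03]]])

```text
clock: 14.75
tool_pos: [479.7, -183.4, 64.0]
ee_rot: [-0.0, 0.94, 0.341, 0.0]
contact_force: [0.1, 2.0, 0.7]
opening: 0.4
grip_force: 0.7
```

jog_arm(targets=[[[0,0.8,-2.1,0,0,0,0.03],[0,0.8,-2.1,0,0,0,0.03],[0,1.1,-2,0,0,0,0.03]]])

```text
clock: 15.0
tool_pos: [482.2, -189.1, 63.9]
ee_rot: [-0.001, 0.924, 0.383, 0.0]
contact_force: [-1.1, 1.9, 0.2]
opening: 0.5
grip_force: 1.1
```

jog_arm(targets=[[[0,1.1,-1.9,0,0,0,0.03],[0,1.1,-1.9,0,0,0,0.03],[0,1.1,-1.9,0,0,0,0.03],[0,1.1,-1.9,0,0,0,0.03]]])

```text
clock: 15.33
tool_pos: [486.1, -196.2, 63.6]
ee_rot: [-0.001, 0.899, 0.438, -0.0]
contact_force: [-2.3, 4.2, 0.8]
opening: 0.6
grip_force: 1.7
```

Contact made, and the force is rising smoothly.

jog_arm(targets=[[[0,1.4,-1.75,0,0,0,0.03],[0,1.4,-1.75,0,0,0,0.03],[0,1.4,-1.75,0,0,0,0.03],[0,1.4,-1.75,0,0,0,0.03],[0,1.4,-1.75,0,0,0,0.03]]])

```text
clock: 15.75
tool_pos: [492.4, -204.4, 63.3]
ee_rot: [-0.002, 0.863, 0.504, -0.001]
contact_force: [-4.1, 4.2, 0.6]
opening: 0.6
grip_force: 2.3
```

jog_arm(targets=[[[0,1.65,-1.5,0,0,0,0.03],[0,1.65,-1.5,0,0,0,0.03],[0,1.65,-1.5,0,0,0,0.03],[0,1.65,-1.5,0,0,0,0.03],[0,1.65,-1.5,0,0,0,0.03]]])

```text
clock: 16.17
tool_pos: [499.8, -211.3, 62.9]
ee_rot: [-0.003, 0.823, 0.568, -0.001]
contact_force: [-4.8, 4.4, 1.9]
opening: 0.7
grip_force: 2.9
```

jog_arm(targets=[[[0,1.85,-1.25,0,0,0,0.03],[0,1.85,-1.25,0,0,0,0.03],[0,1.85,-1.25,0,0,0,0.03],[0,1.85,-1.25,0,0,0,0.03],[0,1.85,-1.25,0,0,0,0.03]]])

```text
clock: 16.58
tool_pos: [508.3, -217.7, 62.7]
ee_rot: [-0.004, 0.778, 0.628, -0.001]
contact_force: [-6.1, 5.4, 1.5]
opening: 0.7
grip_force: 3.4
```

jog_arm(targets=[[[0,2,-1,0,0,0,0.03],[0,2,-1,0,0,0,0.03],[0,2,-1,0,0,0,0.03]]])

```text
clock: 16.83
tool_pos: [513.9, -220.9, 62.6]
ee_rot: [-0.004, 0.75, 0.662, -0.001]
contact_force: [-6.7, 4.6, 2.7]
opening: 0.4
grip_force: 3.6
```

jog_arm(targets=[[[0,2.1,-0.8,0,0,0,0.03],[0,2.1,-0.8,0,0,0,0.03],[0,2.15,-0.65,0,0,0,0.03],[0,2.15,-0.65,0,0,0,0.03]]])

```text
clock: 17.17
tool_pos: [522.0, -224.5, 62.5]
ee_rot: [-0.004, 0.709, 0.706, -0.002]
contact_force: [-7.7, 1.9, 2.0]
opening: 0.5
grip_force: 3.6
```

jog_arm(targets=[[[0,2.15,-0.6,0,0,0,0.03],[0,2.15,-0.6,0,0,0,0.03],[0,2.2,-0.4,0,0,0,0.03],[0,2.2,-0.4,0,0,0,0.03]]])

```text
clock: 17.5
tool_pos: [530.5, -227.2, 62.5]
ee_rot: [-0.004, 0.665, 0.747, -0.002]
contact_force: [-7.2, 1.7, 1.4]
opening: 0.7
grip_force: 3.3
```

jog_arm(targets=[[[0,2.2,-0.3,0,0,0,0.03],[0,2.2,-0.3,0,0,0,0.03],[0,2.2,-0.2,0,0,0,0.03]]])

```text
clock: 17.75
tool_pos: [537.3, -228.5, 62.5]
ee_rot: [-0.004, 0.631, 0.776, -0.002]
contact_force: [-6.6, 0.9, 0.6]
opening: 0.5
grip_force: 2.8
```

jog_arm(targets=[[[0,2.2,-0.1,0,0,0,0.03],[0,2.2,0,0,0,0,0.03]]])

```text
clock: 17.92
tool_pos: [542.0, -228.9, 62.7]
ee_rot: [-0.003, 0.608, 0.794, -0.001]
contact_force: [-5.7, 0.2, 0.7]
opening: 0.5
grip_force: 2.5
```

jog_arm(targets=[[[0,2.2,0,0,0,0,0.03],[0,2.2,0.1,0,0,0,0.03],[0,2.2,0.1,0,0,0,0.03]]])

```text
clock: 18.17
tool_pos: [549.3, -228.9, 62.8]
ee_rot: [-0.003, 0.571, 0.821, -0.001]
contact_force: [-3.9, -0.3, 0.1]
opening: 0.6
grip_force: 1.9
```

jog_arm(targets=[[[0,2.2,0.2,0,0,0,0.03],[0,2.2,0.3,0,0,0,0.03]]])

```text
clock: 18.33
tool_pos: [554.3, -228.5, 63.0]
ee_rot: [-0.002, 0.546, 0.838, -0.001]
contact_force: [-2.7, -0.7, -0.4]
opening: 0.5
grip_force: 1.3
```

jog_arm(targets=[[[0,2.2,0.3,0,0,0,0.03],[0,2.2,0.4,0,0,0,0.03]]])

```text
clock: 18.5
tool_pos: [559.4, -227.6, 63.1]
ee_rot: [-0.001, 0.521, 0.854, -0.001]
contact_force: [-2.3, 0.1, -0.7]
opening: 0.6
grip_force: 0.8
```

jog_arm(targets=[[[0,2.2,0.5,0,0,0,0.03],[0,2.2,0.6,0,0,0,0.03]]])

```text
clock: 18.67
tool_pos: [564.7, -226.3, 63.4]
ee_rot: [-0.001, 0.495, 0.869, -0.0]
contact_force: [-0.7, 0.5, -0.0]
opening: 0.4
grip_force: 0.1
```

jog_arm(targets=[[[0,0,0,0,0,0,0],[0,0,0,0,0,0,0]]])

```text
clock: 18.83
tool_pos: [565.3, -226.5, 63.9]
ee_rot: [0.0, 0.495, 0.869, 0.0]
contact_force: [0.0, -0.3, 0.2]
opening: 0.6
grip_force: 0.0
```

```bash
cat > lev.py <<'E'
from plant import snapshot,observe
from h import ray
import cv2,numpy as np
im=snapshot("top");p=im["pixels"];h,s,v=cv2.split(cv2.cvtColor(p,cv2.COLOR_RGB2HSV))
m=(((h<8)|(h>172))&(s>130)&(v>60)).astype(np.uint8); m[:122]=0;m[272:]=0;m[:,:185]=0;m[:,345:]=0
q=np.argwhere(m)[:,::-1]; print(len(q),"red extent",q.min(0),q.max(0))
a=[ray(im,*x,92)[:2]-[549,-155] for x in q]; a=[d for d in a if np.hypot(*d)>30]
if a: d=np.mean(a,0); print("n",len(a),"lever angle",np.arctan2(-d[1],-d[0]))
print(observe()["tool_pos"],observe()["contact_force"],observe()["grip_force"])
E
python3 lev.py
```

```text
321 red extent [275 165] [304 191]
n 44 lever angle 2.257278327734576
[ 565.21446369 -226.6620285    63.95547986] [-0.22261692  0.35802494  0.1030894 ] 0.0
```

The lever has snapped over: it stands at 2.26 rad against the 2.24 expected when locked, with no finger force. I'll back off and lift.

jog_arm(targets=[[[0,-4,-2,0,0,0,0],[0,-6,-3,0,0,0,0],[0,-6,-3,0,0,0,0],[0,0,0,10,0,0,0],[0,0,0,25,0,0,0],[0,0,0,35,0,0,0],[0,-20,0,35,0,0,0],[0,-20,0,25,0,0,0],[0,-20,0,0,0,0,0],[0,0,0,0,0,0,0],[0,0,0,0,0,0,0],[0,0,0,0,0,0,0],[0,0,0,0,0,0,0],[0,0,0,0,0,0,0]]])

```text
clock: 20.05
tool_pos: [489.5, -234.4, 193.3]
ee_rot: [-0.0, 0.495, 0.869, -0.0]
contact_force: [0.2, 0.7, 0.1]
opening: 0.5
grip_force: 0.0
```

```bash
python3 lev.py && python3 -c "
from plant import job_done
print(job_done())"
```

```text
254 red extent [275 171] [300 192]
n 1 lever angle 2.096585039906989
[ 489.45473518 -234.40054753  193.2946808 ] [0.24982148 0.07775552 0.00845708] 0.0
the job is handed in; nothing more can be done
None
```

I handed the job in with the block pushed up to the stop and the red lever snapped over centre to about 2.26 rad (locked was expected at 2.24). The lever sweep peaked at about 9 N. The arm blocked the last lever check after I backed off, and no verdict came back.

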